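Put the torch parts away by kind

ROBOT

A 6-joint arm with a two-finger parallel gripper is mounted at the origin on the work surface. World frame = base frame: x ahead of the robot, y to its left, z up, the work surface at z = 0. Lengths are in m, angles in rad, forces in N, time in s.
With the tool pointing down it reaches from about 0.4 to 0.825 m from the base axis. Payload 7 kg.
Tool frame: the origin (TCP) lies on the centre line of the jaws, within the pads' length; the fingertips stand 8 mm ahead of it and the grasp point (between the pads) lies 11 mm behind it; z points along the fingers, y is the line along which they close (so a half turn about z gives the same grasp; the last joint's range is limited). The gripper opens to 85 mm and grips with 20 to 120 N. Pads are 22 mm wide; open, the fingers measure 114 mm over their backs; the gripper's body (76 mm by 85 mm) begins 54 mm behind the grasp point. The pads swing forward as they close: fully open they stand 13 mm farther back than shut.
Start: joints at [-0.959, 0.359, 0.012, 0, -1.224, -0.288], TCP at [0.215, -0.64, 0.239] pointing down, gripper open.
Joint ranges: [-3.07, 3.07], [-1.43, 2.12], [-1.02, 1.25], [-3.03, 1.67], [-3.05, -0], [-3.03, 3.03]. Speed limits (rad/s): [2.39, 2.39, 3.01, 3.14, 3.14, 3.14].

INTERFACE

Orientations are given as a unit quaternion [w, x, y, z].
In Python, from cell import arm gives the robot as it stands.
- The arm moves only by the tool apply_moves, never from a script. Its argument "increments" is a list of rows, each a list of 2 entries, a list of its own where there are three numbers: the shift along the tool's x, y, z in cm, then the turn about the tool's z in rad. A call has 1 to 20 rows; each row is the pose to reach, as a shift and turn from the pose commanded when the call began, along the tool's axes at that moment; what a row does not reach only later rows make up. A row lasts 1/8 s, in which the tool goes at most 62.5 mm and 10.7 degrees, less where a joint would pass 70% of its speed; a pose out of reach is approached as far as the arm can. A call with a gripper value outside its range is refused whole. "claw" is the finger opening in cm, from 0 to 8.54, set as the call begins (left out, the last holds). The fingers move at their own pace and stop on an object; "force" is the grip in N (left out, the last holds). Time passes only in rows, so rows that repeat a pose let the fingers close. It gives the time, the measured TCP pose, the force, the opening and the grip force at its end, in the units of the state.
- arm.sense(): the state, without advancing time (a new reading comes with each control period).
- arm.get_image(name): name is "scene" or "top" or "wrist"; returns (picture, depth): 420x560x3 uint8, red, green, blue; 420x560 float32, m along the optical axis (not along the pixel's ray), 0 where there is no reading.
- arm.camera_info(name): a dict with "mtx" (3x3 intrinsics, pixels), "R" (3x3) and "t" (3): a world point X has camera coordinates R X + t. Camera axes: x right, y down, z forward; pixel columns grow to the right and rows downward; lengths in m; the calibration is good to about 2 mm. The wrist camera is an equidistant fisheye: a pixel r from the principal point sees the ray r / f radians off the axis. A picture is of the moment at which its call begins: read the wrist's pose just before it. camera_info takes no time and is no camera call; for the wrist camera it gives the pose at the moment of the call.
- arm.finish_job(): hands the job in; it is judged then, once.
The state is a dict: "time": time; "joint_pos": joint angles; "joint_vel": joint speeds; "joint_torque": joint torques, N m; "ee_pos": TCP position; "tool_rot": TCP orientation; "contact_force": force on the tool from outside, world axes, zero at the start; "wrist_torque": the same for the moment, N m; "opening": opening from 0.0 (shut) to 1.0 (fully open); "gripper_force": force on a finger pad.
Only numpy, scipy, OpenCV 4.12 (cv2) and the standard library are available. Lean on these libraries where they do the work, as an engineer would, in place of code of your own. Each camera call takes 0.05 s, during which the arm holds its last target. There are 200 camera calls.

TASK

Put the loose torch parts away by kind: stand the two metal gas nozzles in the blue tray and the two ceramic cups in the yellow tray, all upright on their wide ends as they stand now, and press the red-gripped reamer down into the free pair of spring clips on the rack until it snaps home in both. Leave the water bottle and the spray can standing where they are.

Things in the scene. Friction and masses are not known exactly. Their poses are not given: they have to be found in the camera images.
- copper_nozzle: Loose conical gas nozzle for a MIG welding torch: copper-coloured open tube, 70 mm tall, 24 mm diameter up to 42 mm, then tapering to 18 mm at the top; about 0.09 kg. Origin: centre of its underside, z along its axis upwards. It starts upright on its wide end.
- plated_nozzle: Loose straight gas nozzle for a MIG welding torch: silver-coloured open tube with a black band round its foot, 62 mm tall, 22 mm diameter; about 0.08 kg. Belongs with the copper one. Origin: centre of its underside, z along its axis upwards. It starts upright on its wide end.
- pink_cup: Loose pink ceramic cup for a TIG welding torch: 46 mm tall, 22 mm diameter up to 14 mm, then tapering to 16 mm at the top; about 0.02 kg. Origin: centre of its underside, z along its axis upwards. It starts upright on its wide end.
- white_cup: Loose white ceramic cup for a TIG welding torch: 44 mm tall, foot 30 mm diameter up to 16 mm, shoulder up to 21 mm, then a straight neck 20 mm in diameter to the top; about 0.03 kg. Origin: centre of its underside, z along its axis upwards. It starts upright on its wide end.
- reamer: Loose nozzle reamer, lying on the bench: round steel bar 150 mm long, 14 mm diameter, 0.16 kg, dark cutter flutes at its +x end, red octagonal grip round its middle (36 mm long, 16 mm across flats) on which it rests without rolling, two flats upright. Origin: middle of the bar, on its axis, 8 mm above the bench at the start; x along the bar. Balances at its middle; may lie either way round in the clips.
- nozzle_tray: Blue tray for gas nozzles. Open, fixed to the bench, outside 86 mm (x) by 180 mm (y) by 16 mm high, walls and floor 3 mm thick. Origin: centre of its underside; x across, y along the long side. A brass-coloured nozzle, 23 mm diameter, 66 mm tall, is fixed in it at y = +66 mm; the rest is free.
- cup_tray: Yellow tray for ceramic cups. Open, fixed to the bench, outside 86 mm (x) by 180 mm (y) by 16 mm high, walls and floor 3 mm thick. Origin: centre of its underside; x across, y along the long side. A dark brown cup, 24 mm diameter, 42 mm tall, is fixed in it at y = +66 mm; the rest is free.
- clip_rack: Fixed rack: plate 100 (x) x 150 (y) x 4 mm, rails along y at x = -36, +36 mm, 14 mm thick, 30 high. On them pairs of steel spring clips, open upwards, for a bar along x: at y = -42 a fixed file, at y = +42 free. Bar home: axis at y = 42, height 44 mm, middle at x = 0. Flared mouth 25 wide at height 64, springy neck 9 wide at 50; snapping in takes 6 to 10 N down. Origin: centre of underside.
- water_bottle: Clear water bottle with a white cap and a blue band, 64 mm diameter, 192 mm tall, standing at the back; not to be moved. Origin: centre of its underside, z up.
- spray_can: Green spray can with a white band and a black cap, 52 mm diameter, 160 mm tall, standing at the back; not to be moved. Origin: centre of its underside, z up.
Things that resemble listed ones, but are neither listed nor needed, are in the scene too. Several things have the shape of the copper_nozzle; the one meant has the colours described above.

How it is judged:
At the end, for the whole second after the job is handed in: Nozzles on the blue tray's floor, cups on the yellow tray's, inside the walls, upright within 0.12 rad; reamer home in the free clips: in the rack's frame its middle within 15 mm in x, 4 mm of y = 42 and of 44 mm height, parallel within 0.06 rad; all released, at rest (x of copper_nozzle in the frame of nozzle_tray between -0.036 and 0.036 m and y of copper_nozzle in the frame of nozzle_tray between -0.084 and 0.084 m and z of copper_nozzle in the frame of nozzle_tray between 0 and 0.008 m and angle between each of copper_nozzle, plated_nozzle, pink_cup, white_cup's own z axis and vertical below 0.12 rad and linear speed of each of copper_nozzle, plated_nozzle, pink_cup, white_cup, reamer below 0.02 m/s and angular speed of each of copper_nozzle, plated_nozzle, pink_cup, white_cup, reamer below 0.2 rad/s and x of plated_nozzle in the frame of nozzle_tray between -0.036 and 0.036 m and y of plated_nozzle in the frame of nozzle_tray between -0.084 and 0.084 m and z of plated_nozzle in the frame of nozzle_tray between 0 and 0.008 m and x of pink_cup in the frame of cup_tray between -0.036 and 0.036 m and y of pink_cup in the frame of cup_tray between -0.084 and 0.084 m and z of pink_cup in the frame of cup_tray between 0 and 0.008 m and x of white_cup in the frame of cup_tray between -0.036 and 0.036 m and y of white_cup in the frame of cup_tray between -0.084 and 0.084 m and z of white_cup in the frame of cup_tray between 0 and 0.008 m and x of reamer in the frame of clip_rack between -0.015 and 0.015 m and y of reamer in the frame of clip_rack between 0.038 and 0.046 m and z of reamer in the frame of clip_rack between 0.04 and 0.048 m and angle between the x axis of reamer and the x axis of clip_rack, either way round below 0.06 rad); the robot touches nothing.
It fails at once if the water bottle was moved by more than 30 mm or tipped (distance of water_bottle from where it was at the start of the episode above 0.03 m or angle between water_bottle's own z axis and vertical above 0.25 rad).
It fails at once if the spray can was moved by more than 30 mm or tipped (distance of spray_can from where it was at the start of the episode above 0.03 m or angle between spray_can's own z axis and vertical above 0.25 rad).
It also fails if it takes over 128 s, if anything falls off the work surface, if the arm or the gripper's body presses on something with over 40 N, if the wrist force passes 120 N, or if a joint passes its speed limit or range.

## Working session

There is one attempt and no reset: what is moved stays moved. The work goes in short steps, Python scripts to look and compute and a tool call to move; the robot and the scene stay as the last step left them, time stands still between calls to the robot, and variables do not carry over. Pictures are saved under pics/ and viewed, at most 14 in all, crops included, and the job is handed in when it is done.

Besides the shell and the picture viewer there is one more tool, called after "Emit:" by a JSON object that holds its "fn" and its "kwargs", one argument or row to a line. apply_moves: Moves the arm, as the interface text tells. Its arguments: {"type":"object","properties":{"increments":{"type":"array"},"claw":{"type":"number"},"force":{"type":"number"}},"required":["increments"]}

```bash
mkdir -p pics; ls; python3 - <<'E'
from cell import arm
import numpy as np, cv2
s=arm.sense(); print(s)
for n in ("top","scene"):
    im,d=arm.get_image(n); ci=arm.camera_info(n)
    np.savez(f"pics/{n}0.npz",im=im,d=d,**{k:np.array(ci[k]) for k in("mtx","R","t")})
    cv2.imwrite(f"pics/{n}0.png",cv2.resize(im[:,:,::-1],(800,600),interpolation=cv2.INTER_CUBIC))
    print(n,ci)
print(arm.camera_info("wrist"))
E
```

```text
pics
{'time': 0.0, 'joint_pos': array([-9.58902567e-01,  3.59408277e-01,  1.10699630e-02, -3.39923666e-04,
       -1.22406933e+00, -2.88142715e-01]), 'joint_vel': array([ 5.37579585e-04,  8.43949792e-04,  3.94263452e-04, -1.27573434e-03,
       -8.23772899e-04,  8.79555637e-05]), 'joint_torque': array([-5.17109293e-04, -5.83321667e+01,  2.93436313e+01,  6.93678305e+00,
       -5.72691832e-03,  1.26868883e-05]), 'ee_pos': array([ 0.21459549, -0.63950369,  0.23835649]), 'tool_rot': array([-2.06556141e-04, -1.61112309e-01,  9.86935737e-01,  7.94957244e-04]), 'contact_force': array([-0.31448295,  0.37003892, -0.02651461]), 'wrist_torque': array([-0.00474941,  0.01351502, -0.04216115]), 'gripper_force': 0.0, 'opening': 1.0005311784457978}
top {'mtx': array([[475.92631001,   0.        , 287.55081631],
       [  0.        , 475.92631001, 199.89371312],
       [  0.        ,   0.        ,   1.        ]]), 'R': array([[ 0.01786007, -0.99967948, -0.01794332],
       [-0.99755526, -0.01660372, -0.06788097],
       [ 0.06756129,  0.01911181, -0.99753206]]), 't': array([0.00280889, 0.55400195, 1.06141298])}
scene {'mtx': array([[444.95844776,   0.        , 276.63217937],
       [  0.        , 444.95844776, 211.19586077],
       [  0.        ,   0.        ,   1.        ]]), 'R': array([[-0.73591052,  0.6769632 , -0.01251134],
       [ 0.46621944,  0.49324306, -0.73440501],
       [-0.49099403, -0.5462894 , -0.67859616]]), 't': array([ 0.42449221, -0.23585984,  1.24075615])}
{'mtx': array([[325.1922621,   0.       , 277.5635307],
       [  0.       , 325.1922621, 211.4681861],
       [  0.       ,   0.       ,   1.       ]]), 'R': array([[-0.31774931,  0.94817293,  0.00186384],
       [ 0.90675844,  0.3032948 ,  0.29291874],
       [ 0.27717233,  0.09476478, -0.95613552]]), 't': array([ 0.67266526, -0.0387409 ,  0.37890854])}
```

View pics/top0.png

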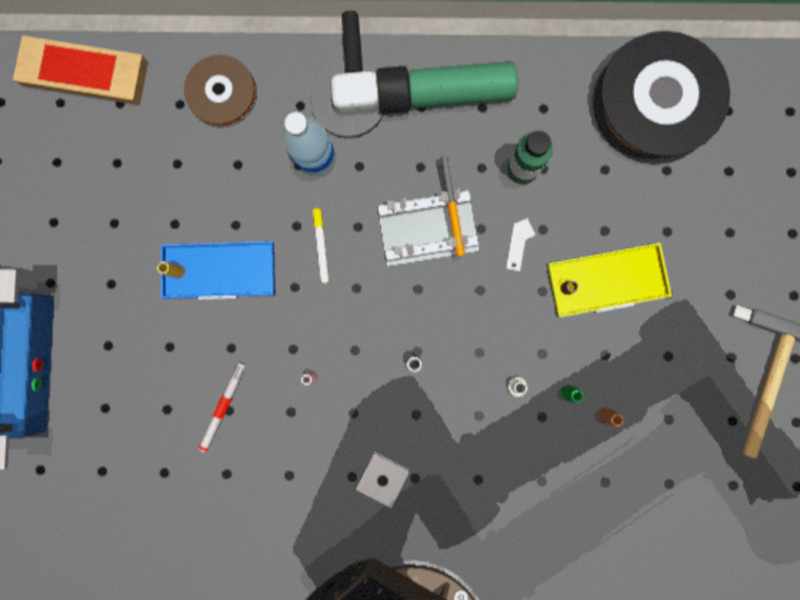

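View pics/scene0.png

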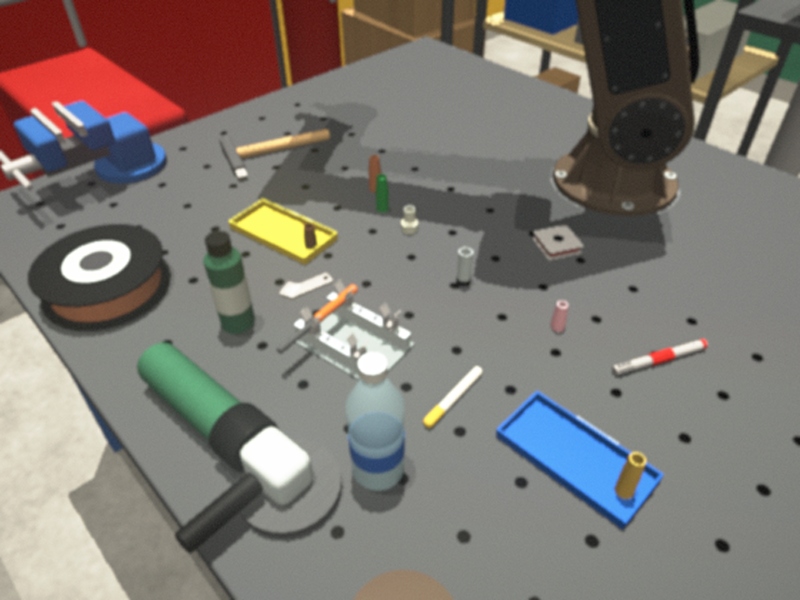

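The top view (800-px scale) shows:
- pink cup (308,379), plated nozzle (414,364), white cup (517,386)
- green look-alike (572,394), copper nozzle (612,417)
- reamer with its red grip at (222,407)
- blue tray (217,270), yellow tray (610,280)
- rack (430,230) with its free clips on the left

Next I measure these by depth.

```bash
cat > h.py <<'E'
import numpy as np, cv2
def world(z):
    d=z['d'];K=z['mtx'];v,u=np.mgrid[:d.shape[0],:d.shape[1]]
    c=np.stack([(u-K[0,2])/K[0,0]*d,(v-K[1,2])/K[1,1]*d,d],-1)
    W=(c-z['t'])@z['R']; W[d==0]=np.nan; return W
def ray(z,u,v,h):
    K=z['mtx'];c=z['R'].T@np.array([(u-K[0,2])/K[0,0],(v-K[1,2])/K[1,1],1]);o=-z['R'].T@z['t']
    return o+c*(h-o[2])/c[2]
def project(z,P):
    c=np.atleast_2d(P)@z['R'].T+z['t'];return c[:,:2]/c[:,2:]*z['mtx'][0,0]+z['mtx'][:2,2]
E
python3 - <<'E'
from h import *
z=np.load('pics/top0.npz');W=world(z);zs=np.load('pics/scene0.npz');S=world(zs)
print('bench z',np.nanmedian(W[230:240,100:120,2]),np.nanmedian(W[...,2]),np.nanmedian(S[...,2]))
P=dict(pink=(308,379),plated=(414,364),white=(517,386),green=(572,394),copper=(612,417))
for k,(a,b) in P.items():
    u,v=int(a*.7),int(b*.7)
    # scene + top points near approx
    c=ray(z,a*.7,b*.7,.055)
    for X,n in((W,'top'),(S,'scn')):
        m=(np.hypot(X[...,0]-c[0],X[...,1]-c[1])<.035)&(X[...,2]>.008)&(X[...,2]<.09)
        q=X[m]; 
        if len(q)<5: print(k,n,len(q));continue
        t=q[q[:,2]>q[:,2].max()-.012]
        print(k,n,len(q),'min',q.min(0).round(3),'max',q.max(0).round(3),'top mid',((t.min(0)+t.max(0))/2).round(4))
hsv=cv2.cvtColor(z['im'],cv2.COLOR_RGB2HSV)
hs=cv2.cvtColor(zs['im'],cv2.COLOR_RGB2HSV)
for n,lo,hi in(('blue',(100,150,80),(115,255,255)),('yellow',(26,150,80),(34,255,255))):
    for HS,Z,nm in((hsv,z,'top'),(hs,zs,'scn')):
        m=cv2.inRange(HS,lo,hi);k,l,st,ce=cv2.connectedComponentsWithStats(m)
        for i in range(1,k):
            if st[i,4]>400:
                ys,xs=np.nonzero(l==i)
                p=np.array([ray(Z,x,y,.008)[:2] for x,y in zip(xs,ys)],np.float32)
                print(n,nm,st[i,4],cv2.minAreaRect(p*1000))
m=(cv2.inRange(hsv,(0,150,80),(8,255,255))|cv2.inRange(hsv,(172,150,80),(180,255,255)))>0
ys,xs=np.nonzero(m);s=(abs(xs-155)<25)&(abs(ys-285)<40)
p=np.array([ray(z,x,y,.013)[:2] for x,y in zip(xs[s],ys[s])],np.float32);print('red',len(p),p.mean(0),cv2.minAreaRect(p*1000))
for X in(W,S):
    m=(np.hypot(X[...,0]-p[:,0].mean(),X[...,1]-p[:,1].mean())<.1)&(X[...,2]>.007)&(X[...,2]<.03)
    print('bar',m.sum(),cv2.minAreaRect((X[m][:,:2]*1000).astype(np.float32)),X[m][:,2].max())
c=ray(z,430*.7,230*.7,.01);print('rack c',c)
im=z['im'][115:195,250:350,::-1];sc=zs['im'][190:270,190:300,::-1]
cv2.imwrite('pics/crop1.png',np.hstack([cv2.resize(im,(400,320),interpolation=2),cv2.resize(sc,(400,320),interpolation=2)]))
for n,c in(('bottle',(310,140)),('can',(530,150))):
    w=ray(z,c[0]*.7,c[1]*.7,.1);m=(np.hypot(S[...,0]-w[0],S[...,1]-w[1])<.08)&(S[...,2]>.03);print(n,S[m].min(0),S[m].max(0))
E
```

```text
bench z 0.0010775517067538524 0.0013386498277008062 3.150497657839384e-05
pink top 68 min [0.398 0.16  0.008] max [0.416 0.18  0.05 ] top mid [0.4069 0.1698 0.0436]
pink scn 169 min [0.397 0.162 0.008] max [0.418 0.181 0.048] top mid [0.4065 0.1702 0.0421]
plated top 86 min [ 0.423 -0.007  0.008] max [0.447 0.016 0.068] top mid [0.4328 0.0052 0.0633]
plated scn 226 min [ 0.422 -0.006  0.008] max [0.445 0.016 0.064] top mid [0.4335 0.005  0.0586]
white top 117 min [ 0.386 -0.171  0.008] max [ 0.413 -0.143  0.05 ] top mid [ 0.3991 -0.1573  0.0445]
white scn 152 min [ 0.388 -0.173  0.008] max [ 0.414 -0.143  0.045] top mid [ 0.3986 -0.158   0.0394]
green top 137 min [ 0.38  -0.249  0.008] max [ 0.403 -0.227  0.076] top mid [ 0.3918 -0.2381  0.0701]
green scn 200 min [ 0.381 -0.25   0.009] max [ 0.404 -0.225  0.073] top mid [ 0.3909 -0.2397  0.067 ]
copper top 164 min [ 0.346 -0.325  0.008] max [ 0.369 -0.286  0.074] top mid [ 0.3571 -0.2973  0.0684]
copper scn 156 min [ 0.347 -0.31   0.008] max [ 0.37  -0.285  0.073] top mid [ 0.3569 -0.2994  0.0672]
blue top 2733 ((575.6456298828125, 3
[... 553 characters left out ...]
443 ((565.454345703125, -309.86541748046875), (87.0560302734375, 182.79690551757812), 11.853988647460938)
red 122 [0.3512499  0.31112182] ((330.2470703125, 318.8996276855469), (17.412031173706055, 90.13654327392578), 68.47671508789062)
bar 448 ((348.37969970703125, 331.36895751953125), (134.9275360107422, 155.97891235351562), 13.22813606262207) 0.021848910405461826
bar 475 ((358.2856140136719, 309.8825988769531), (17.953588485717773, 150.75682067871094), 65.23125457763672) 0.018754598592735233
rack c [ 0.6446367  -0.01679688  0.01      ]
bottle [0.73017031 0.12769351 0.03000299] [0.83959209 0.20245379 0.19418751]
can [ 0.72370696 -0.18230045  0.03006687] [ 0.77592237 -0.13804765  0.16236954]
```

View pics/crop1.png

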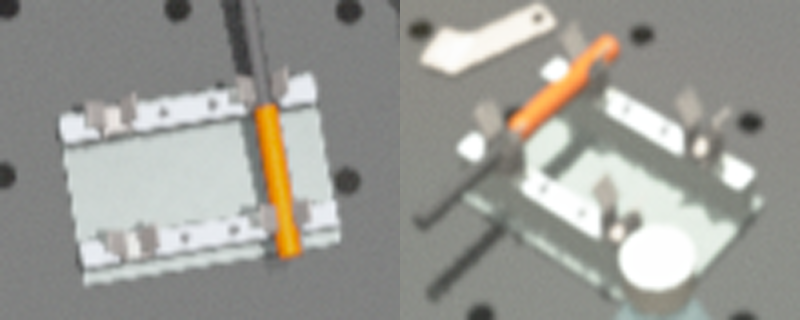

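The crop shows the rack's free clips at crop pixels (110,118) and (135,243), with its yaw about 9°. The two cameras agree on the loose parts to within 2 mm, so I set out for the copper nozzle.

```bash
cat >> h.py <<'E'
from scipy.spatial.transform import Rotation as Ro
def go(p,close=None):
    """shift (cm, tool axes) and turn about tool z to bring TCP to world p, closing axis to angle close (deg)"""
    from cell import arm
    s=arm.sense();q=s['tool_rot'];R=Ro.from_quat([q[1],q[2],q[3],q[0]]).as_matrix()
    a=np.degrees(np.arctan2(R[1,1],R[0,1]));t=0
    if close is not None: t=-np.radians((close-a+90)%180-90)
    print('sh',(R.T@(np.array(p)-s['ee_pos'])*100).round(2),'turn',round(float(t),3),'close now',round(float(a),1),'j6',s['joint_pos'][5].round(2),'tilt',R[:,2].round(3),'t',s['time'])
E
python3 - <<'E'
from h import *
go([.357,-.2985,.12]);go([.357,-.2985,.022])
E
```

```text
sh [-24.35  27.79  11.88] turn 0.0 close now 108.5 j6 -0.29 tilt [-0.001  0.001 -1.   ] t 0.1
sh [-24.35  27.77  21.68] turn 0.0 close now 108.5 j6 -0.29 tilt [-0.001  0.001 -1.   ] t 0.1
```

Emit:
{"fn": "apply_moves", "kwargs": {
  "increments": [
    [[-4,4.6,2],0],
    [[-8,9.2,4],0],
    [[-12,13.8,6],0],
    [[-16,18.4,8],0],
    [[-20,23,10],0],
    [[-24.35,27.8,11.8],0],
    [[-24.35,27.8,11.8],0],
    [[-24.35,27.8,11.8],0],
    [[-24.35,27.8,14],0],
    [[-24.35,27.8,17],0],
    [[-24.35,27.8,20],0],
    [[-24.35,27.8,21.6],0],
    [[-24.35,27.8,21.6],0],
    [[-24.35,27.8,21.6],0]
  ],
  "claw": 5,
  "force": 30
}}

```text
time: 1.85
ee_pos: [0.3574, -0.2998, 0.0239]
tool_rot: [0.0, -0.161, 0.987, -0.0]
contact_force: [0.3, 0.9, 0.7]
opening: 0.587
gripper_force: 0.0
```

Emit:
{"fn": "apply_moves", "kwargs": {
  "increments": [
    [[0,0,0],0],
    [[0,0,0],0],
    [[0,0,0],0],
    [[0,0,0],0],
    [[0,0,0],0],
    [[0,0,0],0]
  ],
  "claw": 0,
  "force": 40
}}

```text
time: 2.6
ee_pos: [0.3576, -0.2992, 0.0243]
tool_rot: [0.001, -0.161, 0.987, -0.0]
contact_force: [-1.3, -0.8, 5.9]
opening: 0.268
gripper_force: 39.2
```

```bash
python3 - <<'E'
from h import *
from cell import arm
s=arm.sense();print(s['ee_pos'],s['opening']*85,s['gripper_force'],s['contact_force'])
c,a=np.array([.5748,.3245]),np.radians(2.75)
t=lambda x,y:c+[x*np.cos(a)-y*np.sin(a),x*np.sin(a)+y*np.cos(a)]
print('blue',t(0,-.055),t(0,.005))
go([*t(0,-.055),.16]);go([*t(0,-.055),.026])
E
```

```text
[ 0.3576352  -0.29915182  0.02425713] 22.77895270525783 39.166364595294 [-1.27850095 -0.81108971  5.85549609]
blue [0.5774388  0.26956334] [0.57456011 0.32949424]
sh [-38.97  46.89 -13.58] turn 0.0 close now 108.6 j6 -0.97 tilt [ 0.001 -0.001 -1.   ] t 2.6
sh [-38.96  46.9   -0.18] turn 0.0 close now 108.6 j6 -0.97 tilt [ 0.001 -0.001 -1.   ] t 2.6
```

Emit:
{"fn": "apply_moves", "kwargs": {
  "increments": [
    [[0,0,-3],0],
    [[0,0,-7],0],
    [[-2,2.4,-11],0],
    [[-5,6,-13.5],0],
    [[-8.5,10.2,-13.5],0],
    [[-12,14.5,-13.5],0],
    [[-15.5,18.7,-13.5],0],
    [[-19,22.9,-13.5],0],
    [[-22.5,27.1,-13.5],0],
    [[-26,31.3,-13.5],0],
    [[-29.5,35.5,-13.5],0],
    [[-33,39.7,-13.5],0],
    [[-36,43.3,-13.5],0],
    [[-38,45.7,-13.5],0],
    [[-39,46.9,-13.5],0],
    [[-39,46.9,-13.5],0],
    [[-39,46.9,-10],0],
    [[-39,46.9,-6],0],
    [[-39,46.9,-3],0],
    [[-39,46.9,-3],0]
  ]
}}

```text
time: 5.1
ee_pos: [0.576, 0.2676, 0.0514]
tool_rot: [-0.002, -0.161, 0.987, -0.001]
contact_force: [-1.1, -0.0, 0.5]
opening: 0.271
gripper_force: 39.5
```

```bash
python3 - <<'E'
from h import *
from cell import arm
s=arm.sense();print(s['ee_pos'],s['opening']*85,s['gripper_force'],s['contact_force'],s['joint_pos'])
go([.5774,.2696,.028])
E
```

```text
[0.57597114 0.26758359 0.05143415] 23.045814992259388 39.45394245442003 [-1.10902596 -0.0182113   0.46990296] [ 7.41449455e-01  4.67321619e-01 -2.91789256e-01 -5.77839787e-04
 -8.16537832e-01 -1.98926167e+00]
sh [-0.21  0.15  2.34] turn 0.0 close now 108.5 j6 -1.99 tilt [-0.004 -0.003 -1.   ] t 5.1
```

Emit:
{"fn": "apply_moves", "kwargs": {
  "increments": [
    [[0,0,1],0],
    [[0,0,1.8],0],
    [[0,0,2.2],0],
    [[0,0,2.4],0],
    [[0,0,2.4],0]
  ]
}}

```text
time: 5.72
ee_pos: [0.5777, 0.2699, 0.0294]
tool_rot: [0.0, -0.161, 0.987, 0.0]
contact_force: [0.8, 0.0, -0.7]
opening: 0.267
gripper_force: 39.5
```

Emit:
{"fn": "apply_moves", "kwargs": {
  "increments": [
    [[0,0,0],0],
    [[0,0,0],0],
    [[0,0,0],0],
    [[0,0,-2],0],
    [[0,0,-5],0],
    [[0,0,-9],0],
    [[0,0,-11],0],
    [[0,0,-11],0]
  ],
  "claw": 3.8
}}

```text
time: 6.72
ee_pos: [0.5785, 0.2705, 0.1414]
tool_rot: [0.002, -0.161, 0.987, 0.001]
contact_force: [-0.4, 0.3, -0.5]
opening: 0.444
gripper_force: 0.0
```

```bash
python3 - <<'E'
from h import *
from cell import arm
im,d=arm.get_image('top');ci=arm.camera_info('top')
cv2.imwrite('pics/t1.png',cv2.resize(im[60:300,60:460,::-1],(800,480),interpolation=2))
go([.4065,.170,.14],40);go([.4065,.170,.0165],40)
go([.4335,.005,.14],90);go([.4335,.005,.0165],90)
E
```

```text
sh [19.42 -4.04 -0.04] turn 1.196 close now 108.5 j6 -1.99 tilt [ 0.001  0.001 -1.   ] t 6.775
sh [19.44 -4.05 12.31] turn 1.196 close now 108.5 j6 -1.99 tilt [ 0.001  0.001 -1.   ] t 6.775
sh [ 22.11 -20.54  -0.06] turn 0.324 close now 108.5 j6 -1.99 tilt [ 0.001  0.001 -1.   ] t 6.775
sh [ 22.12 -20.55  12.29] turn 0.324 close now 108.5 j6 -1.99 tilt [ 0.001  0.001 -1.   ] t 6.775
```

View pics/t1.png

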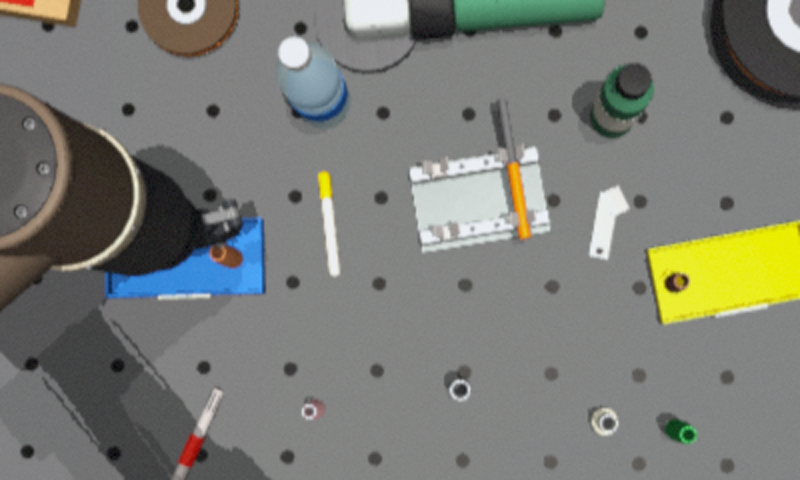

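The copper nozzle stands in the blue tray at about (225,255). Next is the plated nozzle.

Emit:
{"fn": "apply_moves", "kwargs": {
  "increments": [
    [[4.2,-4,0],0.08],
    [[8.4,-8,0],0.16],
    [[12.6,-12,0],0.24],
    [[16.8,-16,0],0.32],
    [[20,-19,0],0.32],
    [[22.1,-20.5,0],0.32],
    [[22.1,-20.5,0],0.32],
    [[22.1,-20.5,0],0.32],
    [[22.1,-20.5,4],0.32],
    [[22.1,-20.5,8],0.32],
    [[22.1,-20.5,11],0.32],
    [[22.1,-20.5,11.9],0.32],
    [[22.1,-20.5,11.9],0.32],
    [[22.1,-20.5,11.9],0.32]
  ],
  "claw": 5
}}

```text
time: 8.52
ee_pos: [0.4343, 0.0057, 0.0212]
tool_rot: [0.001, -0.002, 1.0, 0.0]
contact_force: [-0.3, -0.3, 0.4]
opening: 0.584
gripper_force: 0.0
```

Emit:
{"fn": "apply_moves", "kwargs": {
  "increments": [
    [[0,0,0],0],
    [[0,0,0],0],
    [[0,0,0],0],
    [[0,0,0],0],
    [[0,0,0],0],
    [[0,0,0],0]
  ],
  "claw": 0
}}

```text
time: 9.28
ee_pos: [0.4339, 0.0054, 0.0212]
tool_rot: [0.001, -0.002, 1.0, 0.0]
contact_force: [-2.0, 0.1, 7.1]
opening: 0.247
gripper_force: 38.8
```

```bash
python3 - <<'E'
from h import *
go([.5746,.3295,.16]);go([.5746,.3295,.027])
E
```

```text
sh [-14.22  32.36 -13.84] turn 0.0 close now 90.2 j6 -2.04 tilt [ 0.002  0.001 -1.   ] t 9.275
sh [-14.2   32.36  -0.54] turn 0.0 close now 90.2 j6 -2.04 tilt [ 0.002  0.001 -1.   ] t 9.275
```

Emit:
{"fn": "apply_moves", "kwargs": {
  "increments": [
    [[0,0,-3],0],
    [[0,0,-7],0],
    [[-0.5,1,-11],0],
    [[-2,4,-13.8],0],
    [[-3.7,8.3,-13.8],0],
    [[-5.5,12.6,-13.8],0],
    [[-7.4,17,-13.8],0],
    [[-9.3,21.4,-13.8],0],
    [[-11.2,25.7,-13.8],0],
    [[-13,29.5,-13.8],0],
    [[-14.2,32.3,-13.8],0],
    [[-14.2,32.3,-13.8],0],
    [[-14.2,32.3,-13.8],0],
    [[-14.2,32.3,-10],0],
    [[-14.2,32.3,-6],0],
    [[-14.2,32.3,-3],0],
    [[-14.2,32.3,-1.4],0],
    [[-14.2,32.3,-0.5],0],
    [[-14.2,32.3,-0.4],0],
    [[-14.2,32.3,-0.4],0]
  ]
}}

```text
time: 11.78
ee_pos: [0.5746, 0.3291, 0.0253]
tool_rot: [0.001, -0.002, 1.0, 0.0]
contact_force: [1.0, -0.5, -0.6]
opening: 0.245
gripper_force: 39.4
```

Emit:
{"fn": "apply_moves", "kwargs": {
  "increments": [
    [[0,0,0],0],
    [[0,0,0],0],
    [[0,0,0],0],
    [[0,0,-2],0],
    [[0,0,-5],0],
    [[0,0,-9],0],
    [[0,0,-11],0],
    [[0,0,-11],0]
  ],
  "claw": 3.6
}}

```text
time: 12.78
ee_pos: [0.575, 0.3296, 0.1365]
tool_rot: [0.001, -0.002, 1.0, 0.001]
contact_force: [0.0, -0.2, -0.4]
opening: 0.42
gripper_force: 0.0
```

```bash
python3 - <<'E'
from h import *
go([.4065,.170,.14],90);go([.4065,.170,.0165],90)
E
```

```text
sh [ 16.91 -15.89  -0.45] turn 0.004 close now 90.2 j6 -2.38 tilt [ 0.003  0.003 -1.   ] t 12.775
sh [ 16.94 -15.92  11.9 ] turn 0.004 close now 90.2 j6 -2.38 tilt [ 0.003  0.003 -1.   ] t 12.775
```

Emit:
{"fn": "apply_moves", "kwargs": {
  "increments": [
    [[4,-3.8,0],0],
    [[8,-7.5,0],0],
    [[12,-11.3,0],0],
    [[15.5,-14.5,0],0],
    [[16.9,-15.9,0],0],
    [[16.9,-15.9,0],0],
    [[16.9,-15.9,3],0],
    [[16.9,-15.9,7],0],
    [[16.9,-15.9,10],0],
    [[16.9,-15.9,11.8],0],
    [[16.9,-15.9,12.4],0],
    [[16.9,-15.9,12.4],0],
    [[16.9,-15.9,12.4],0]
  ],
  "claw": 4.6
}}

```text
time: 14.4
ee_pos: [0.4063, 0.1697, 0.0109]
tool_rot: [0.0, -0.002, 1.0, 0.0]
contact_force: [0.8, 0.3, 0.3]
opening: 0.538
gripper_force: 0.0
```

Emit:
{"fn": "apply_moves", "kwargs": {
  "increments": [
    [[0,0,0],0],
    [[0,0,0],0],
    [[0,0,0],0],
    [[0,0,0],0],
    [[0,0,0],0],
    [[0,0,0],0]
  ],
  "claw": 0,
  "force": 25
}}

```text
time: 15.15
ee_pos: [0.4061, 0.1694, 0.011]
tool_rot: [0.001, -0.002, 1.0, 0.0]
contact_force: [-1.1, 0.1, 6.8]
opening: 0.238
gripper_force: 24.3
```

```bash
python3 - <<'E'
from h import *
c,a=np.array([.568,-.3045]),np.radians(11.6)
t=lambda x,y:c+[x*np.cos(a)-y*np.sin(a),x*np.sin(a)+y*np.cos(a)]
print(t(0,-.055),t(0,.005))
go([*t(0,-.055),.14],101);go([*t(0,-.055),.0155],101)
E
```

```text
[ 0.57905929 -0.35837664] [ 0.56699461 -0.29960212]
sh [-17.1  -52.84 -12.93] turn -0.188 close now 90.2 j6 -2.41 tilt [ 0.001  0.001 -1.   ] t 15.15
sh [-17.08 -52.85  -0.48] turn -0.188 close now 90.2 j6 -2.41 tilt [ 0.001  0.001 -1.   ] t 15.15
```

Emit:
{"fn": "apply_moves", "kwargs": {
  "increments": [
    [[0,0,-3],0],
    [[0,0,-7],0],
    [[-0.5,-1.5,-11],0],
    [[-1.6,-5,-13],-0.05],
    [[-3,-9.3,-13],-0.1],
    [[-4.4,-13.6,-13],-0.15],
    [[-5.8,-18,-13],-0.19],
    [[-7.2,-22.3,-13],-0.19],
    [[-8.6,-26.6,-13],-0.19],
    [[-10,-31,-13],-0.19],
    [[-11.4,-35.3,-13],-0.19],
    [[-12.8,-39.6,-13],-0.19],
    [[-14.2,-44,-13],-0.19],
    [[-15.6,-48.3,-13],-0.19],
    [[-16.7,-51.5,-13],-0.19],
    [[-17.1,-52.85,-13],-0.19],
    [[-17.1,-52.85,-13],-0.19],
    [[-17.1,-52.85,-10],-0.19],
    [[-17.1,-52.85,-6],-0.19],
    [[-17.1,-52.85,-4],-0.19]
  ]
}}

```text
time: 17.65
ee_pos: [0.5775, -0.3569, 0.0485]
tool_rot: [-0.001, -0.097, 0.995, 0.001]
contact_force: [0.1, 0.6, -0.5]
opening: 0.239
gripper_force: 24.8
```

```bash
python3 - <<'E'
from h import *
from cell import arm
im,d=arm.get_image('scene');z0=np.load('pics/scene0.npz');print(arm.sense()['opening'])
cv2.imwrite('pics/s2.png',cv2.resize(im[80:380,120:520,::-1],(800,600),interpolation=2))
go([.579,-.3584,.015])
E
```

```text
0.24359046510003418
sh [-0.22 -0.25  3.13] turn 0.0 close now 101.1 j6 -1.11 tilt [-0.005  0.002 -1.   ] t 17.7
```

View pics/s2.png

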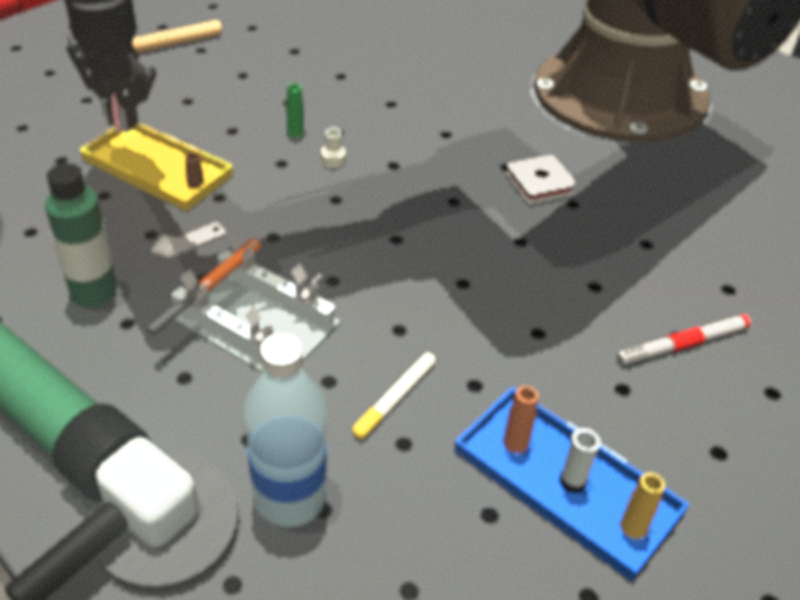

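Both nozzles stand upright in the blue tray, at (522,420) and (580,458), and the pink cup is held upright over the yellow tray.

Emit:
{"fn": "apply_moves", "kwargs": {
  "increments": [
    [[0,0,1],0],
    [[0,0,2],0],
    [[0,0,2.8],0],
    [[0,0,3.3],0],
    [[0,0,3.5],0],
    [[0,0,3.5],0]
  ]
}}

```text
time: 18.45
ee_pos: [0.5788, -0.3588, 0.0153]
tool_rot: [-0.0, -0.097, 0.995, -0.0]
contact_force: [0.1, -1.2, 1.1]
opening: 0.243
gripper_force: 24.8
```

```bash
python3 - <<'E'
from h import *
go([.579,-.3584,.0145])
E
```

```text
sh [-0.03  0.04  0.08] turn 0.0 close now 101.1 j6 -1.11 tilt [-0. -0. -1.] t 18.45
```

Emit:
{"fn": "apply_moves", "kwargs": {
  "increments": [
    [[0,0,0],0],
    [[0,0,0],0],
    [[0,0,0],0],
    [[0,0,-1],0],
    [[0,0,-3],0],
    [[0,0,-7],0],
    [[0,0,-11],0],
    [[0,0,-11],0]
  ],
  "claw": 2.9
}}

```text
time: 19.45
ee_pos: [0.581, -0.3598, 0.1304]
tool_rot: [0.003, -0.097, 0.995, -0.002]
contact_force: [0.3, 0.2, 0.4]
opening: 0.341
gripper_force: 0.0
```

```bash
python3 - <<'E'
from h import *
go([.3988,-.1577,.13],101);go([.3988,-.1577,.0115],101)
E
```

```text
sh [13.98 23.35 -0.15] turn 0.002 close now 101.1 j6 -1.11 tilt [ 0.007 -0.003 -1.   ] t 19.45
sh [14.05 23.4  11.7 ] turn 0.002 close now 101.1 j6 -1.11 tilt [ 0.007 -0.003 -1.   ] t 19.45
```

Emit:
{"fn": "apply_moves", "kwargs": {
  "increments": [
    [[2.8,4.6,0],0],
    [[5.6,9.2,0],0],
    [[8.4,13.8,0],0],
    [[11,18.4,0],0],
    [[13,22,0],0],
    [[13.8,23.2,0],0],
    [[13.8,23.2,0],0],
    [[13.8,23.2,3],0],
    [[13.8,23.2,7],0],
    [[13.8,23.2,9.5],0],
    [[13.8,23.2,10.8],0],
    [[13.8,23.2,11.2],0],
    [[13.8,23.2,11.2],0],
    [[13.8,23.2,11.2],0]
  ],
  "claw": 5.4
}}

```text
time: 21.2
ee_pos: [0.3993, -0.1578, 0.0138]
tool_rot: [0.001, -0.097, 0.995, -0.0]
contact_force: [0.5, 0.2, -0.1]
opening: 0.63
gripper_force: 0.0
```

Emit:
{"fn": "apply_moves", "kwargs": {
  "increments": [
    [[0,0,0],0],
    [[0,0,0],0],
    [[0,0,0],0],
    [[0,0,0],0],
    [[0,0,0],0],
    [[0,0,0],0]
  ],
  "claw": 0
}}

```text
time: 21.95
ee_pos: [0.3991, -0.1577, 0.014]
tool_rot: [0.001, -0.097, 0.995, -0.0]
contact_force: [-2.2, 0.3, 5.2]
opening: 0.335
gripper_force: 24.2
```

```bash
python3 - <<'E'
from h import *
go([.567,-.2996,.12]);go([.567,-.2996,.0155])
E
```

```text
sh [-13.75 -17.17 -10.58] turn 0.0 close now 101.1 j6 -1.46 tilt [ 0.001 -0.    -1.   ] t 21.95
sh [-13.74 -17.17  -0.13] turn 0.0 close now 101.1 j6 -1.46 tilt [ 0.001 -0.    -1.   ] t 21.95
```

Emit:
{"fn": "apply_moves", "kwargs": {
  "increments": [
    [[0,0,-3],0],
    [[0,0,-7],0],
    [[-0.5,-0.6,-11],0],
    [[-3,-3.7,-12],0],
    [[-6,-7.5,-12],0],
    [[-9,-11.2,-12],0],
    [[-12,-15,-12],0],
    [[-13.4,-16.7,-12],0],
    [[-13.75,-17.15,-12],0],
    [[-13.75,-17.15,-12],0],
    [[-13.75,-17.15,-9],0],
    [[-13.75,-17.15,-5],0],
    [[-13.75,-17.15,-2.5],0],
    [[-13.75,-17.15,-1],0],
    [[-13.75,-17.15,-0.4],0],
    [[-13.75,-17.15,-0.35],0],
    [[-13.75,-17.15,-0.35],0]
  ]
}}

```text
time: 24.08
ee_pos: [0.5672, -0.2996, 0.0178]
tool_rot: [0.001, -0.097, 0.995, -0.0]
contact_force: [-0.7, 0.5, -0.5]
opening: 0.334
gripper_force: 25.1
```

Emit:
{"fn": "apply_moves", "kwargs": {
  "increments": [
    [[0,0,0],0],
    [[0,0,0],0],
    [[0,0,0],0],
    [[0,0,-1],0],
    [[0,0,-3],0],
    [[0,0,-7],0],
    [[0,0,-11],0],
    [[0,0,-11],0],
    [[0,0,-11],0]
  ],
  "claw": 3.8
}}

```text
time: 25.2
ee_pos: [0.5664, -0.2994, 0.1272]
tool_rot: [0.0, -0.097, 0.995, 0.0]
contact_force: [-0.2, 0.7, -0.4]
opening: 0.447
gripper_force: 0.0
```

```bash
python3 - <<'E'
from h import *
go([.3583,.3099,.16],65.2)
E
```

```text
sh [ 8.7  63.79 -3.28] turn 0.626 close now 101.1 j6 -1.19 tilt [ 0.001  0.    -1.   ] t 25.2
```

```bash
python3 - <<'E'
from h import *
go([.63,.025,.18],98.9)
E
```

```text
sh [-12.48  30.61  -5.27] turn 0.038 close now 101.1 j6 -1.19 tilt [ 0.001  0.    -1.   ] t 25.2
```

Emit:
{"fn": "apply_moves", "kwargs": {
  "increments": [
    [[-1.5,4,-3],0.02],
    [[-3,8,-5.3],0.04],
    [[-5,13,-5.3],0.04],
    [[-7,18,-5.3],0.04],
    [[-9,23,-5.3],0.04],
    [[-11,28,-5.3],0.04],
    [[-12.5,30.6,-5.3],0.04],
    [[-12.5,30.6,-5.3],0.04],
    [[-12.5,30.6,-5.3],0.04],
    [[-12.5,30.6,-5.3],0.04]
  ],
  "claw": 6
}}

```text
time: 26.45
ee_pos: [0.6299, 0.0238, 0.1794]
tool_rot: [-0.0, -0.076, 0.997, -0.0]
contact_force: [-0.4, 0.9, -0.3]
opening: 0.7
gripper_force: 0.0
```

```bash
python3 - <<'E'
from h import *
from cell import arm
ci=arm.camera_info('wrist');im,d=arm.get_image('wrist')
np.savez('pics/w0.npz',im=im,d=d,**{k:np.array(ci[k]) for k in("mtx","R","t")})
cv2.imwrite('pics/w0.png',cv2.resize(im[:,:,::-1],(800,600),interpolation=2))
E
```

```text
(no output)
```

View pics/w0.png

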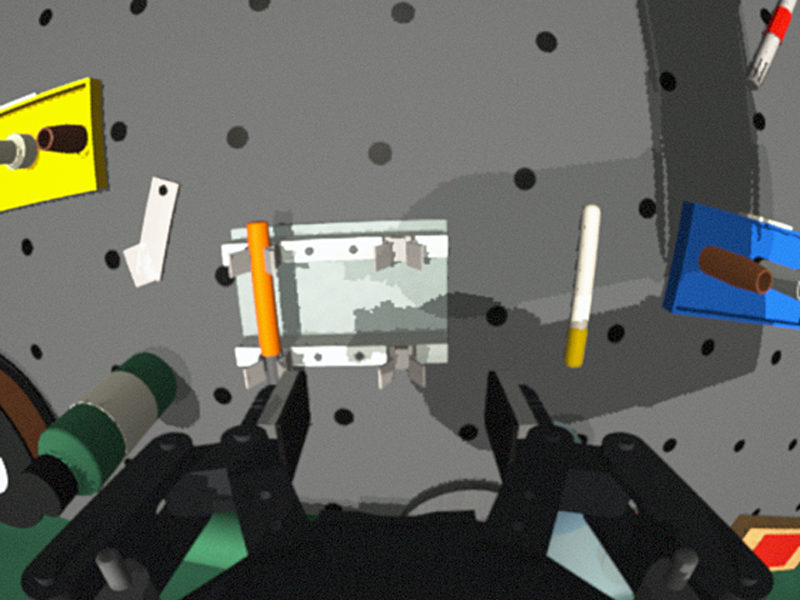

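The wrist view shows the free clips at (400,252) and (402,365), with the white cup and the fixed cup both in the yellow tray. Next I measure the rack from the depth.

```bash
cat >> h.py <<'E'
def fworld(z):
    d=z['d'];K=z['mtx'];v,u=np.mgrid[:d.shape[0],:d.shape[1]]
    x=(u-K[0,2])/K[0,0];y=(v-K[1,2])/K[1,1];r=np.hypot(x,y)+1e-9;t=np.tan(np.minimum(r,1.4))/r
    c=np.stack([x*t*d,y*t*d,d],-1);W=(c-z['t'])@z['R'];W[d==0]=np.nan;return W
E
python3 - <<'E'
from h import *
z=np.load('pics/w0.npz');W=fworld(z)
sub=W[150:275,150:320];rgb=z['im'][150:275,150:320].astype(int)
print('bench',np.nanmedian(W[60:90,200:240,2]))
wh=(rgb.min(-1)>200)&(abs(sub[...,2]-.03)<.006);P=sub[wh]
print('rail n',len(P),'z',np.median(P[:,2]))
for lo in(0,1):
    q=P[(P[:,0]>.64)==lo].astype(np.float32)
    print(len(q),cv2.minAreaRect(q[:,:2]*1000),q.min(0).round(4),q.max(0).round(4))
h=(sub[...,2]>.036)&(sub[...,2]<.07)&(sub[...,1]>.0);n,l,st,ce=cv2.connectedComponentsWithStats(h.astype(np.uint8))
for i in range(1,n):
    if st[i,4]>8:
        q=sub[l==i];print('clip',st[i],q.mean(0).round(4),q.min(0).round(4),q.max(0).round(4))
m=(abs(sub[...,2]-.004)<.004)&(rgb[...,0]>150);q=sub[m].astype(np.float32);print('plate',cv2.minAreaRect(q[:,:2]*1000))
# same from the top cam
z=np.load('pics/top0.npz');W=world(z);S=world(np.load('pics/scene0.npz'))
for X in(W,S):
    for sx in(0,1):
        m=(X[...,2]>.036)&(X[...,2]<.075)&(abs(X[...,0]-.635)<.07)&((X[...,0]>.635)==sx)&(X[...,1]>-.01)&(X[...,1]<.06)
        q=X[m];print('clip0',len(q),q.mean(0).round(4),q.min(0).round(4),q.max(0).round(4))
E
```

```text
bench -0.0007036821188113455
rail n 2111 z 0.029219240050832325
1284 ((614.2709350585938, -19.085708618164062), (14.08587646484375, 144.71029663085938), 10.453352928161621) [ 0.5949 -0.0911  0.0245] [0.6335 0.0532 0.036 ]
827 ((685.1351318359375, -6.61663818359375), (14.255667686462402, 143.94761657714844), 9.731833457946777) [ 0.6669 -0.0776  0.0263] [0.7043 0.064  0.0314]
clip [111  16  36  24 568] [0.6063 0.0224 0.0529] [0.597 0.008 0.036] [0.6155 0.0372 0.0647]
clip [115  94  33  28 486] [0.6766 0.0355 0.0521] [0.6683 0.0213 0.036 ] [0.6867 0.0505 0.0645]
plate ((662.4490356445312, -15.736885070800781), (125.2530517578125, 160.27059936523438), 9.470735549926758)
clip0 82 [0.607  0.0228 0.0533] [0.5983 0.0093 0.0363] [0.6164 0.0356 0.0669]
clip0 82 [0.6777 0.0352 0.0529] [ 0.669  -0.0046  0.0361] [0.6867 0.05   0.0678]
clip0 124 [0.608  0.0196 0.0491] [0.5978 0.0052 0.036 ] [0.6165 0.0361 0.0656]
clip0 130 [0.6783 0.0327 0.0505] [0.6678 0.0196 0.0361] [0.6874 0.0474 0.0665]
```

```bash
python3 - <<'E'
from h import *
go([.3583,.3099,.14],65.2)
E
```

```text
sh [22.5  32.41  3.97] turn 0.585 close now 98.7 j6 -1.77 tilt [-0.001 -0.    -1.   ] t 26.5
```

Emit:
{"fn": "apply_moves", "kwargs": {
  "increments": [
    [[1.5,2.2,0],-0.17],
    [[3,4.4,0],-0.34],
    [[4.5,6.5,0],-0.51],
    [[6,8.6,0],-0.68],
    [[7.5,10.8,0],-0.85],
    [[9,13,0],-1.02],
    [[10.5,15.1,0],-1.19],
    [[12,17.3,0],-1.36],
    [[13.5,19.5,0],-1.53],
    [[15,21.6,0],-1.7],
    [[16.5,23.8,0],-1.87],
    [[18,26,0],-2.04],
    [[19.5,28.1,1],-2.21],
    [[21,30.3,2],-2.38],
    [[22.5,32.4,3],-2.55],
    [[22.5,32.4,4],-2.557],
    [[22.5,32.4,4],-2.557],
    [[22.5,32.4,4],-2.557],
    [[22.5,32.4,4],-2.557]
  ],
  "claw": 4.6
}}

```text
time: 28.88
ee_pos: [0.3589, 0.3103, 0.1402]
tool_rot: [-0.0, 0.977, -0.215, 0.0]
contact_force: [0.7, -0.1, 0.5]
opening: 0.542
gripper_force: 0.0
```

```bash
python3 - <<'E'
from h import *
from cell import arm
ci=arm.camera_info('wrist');im,d=arm.get_image('wrist')
z=dict(im=im,d=d,**{k:np.array(ci[k]) for k in("mtx","R","t")})
cv2.imwrite('pics/w1.png',cv2.resize(im[:,:,::-1],(800,600),interpolation=2))
W=fworld(z);hs=cv2.cvtColor(im,cv2.COLOR_RGB2HSV)
near=np.hypot(W[...,0]-.358,W[...,1]-.31)<.1
m=near&(W[...,2]>.006)&(W[...,2]<.025);q=W[m].astype(np.float32);print('bar',len(q),cv2.minAreaRect(q[:,:2]*1000),np.percentile(q[:,2],95))
r=m&((hs[...,0]<8)|(hs[...,0]>172))&(hs[...,1]>130);q=W[r].astype(np.float32);print('red',len(q),cv2.minAreaRect(q[:,:2]*1000),np.median(q,0))
go([.3583,.3099,.0105],65.2)
E
```

```text
bar 2900 ((356.510009765625, 310.3879089355469), (15.955869674682617, 149.3968963623047), 67.2994155883789) 0.015569506
red 855 ((331.4146728515625, 320.7934875488281), (15.947751998901367, 91.42737579345703), 67.47695922851562) [0.3555731  0.31074905 0.01429495]
sh [-0.03  0.07 12.97] turn 0.001 close now -114.8 j6 0.01 tilt [ 0.     0.001 -1.   ] t 28.925
```

View pics/w1.png

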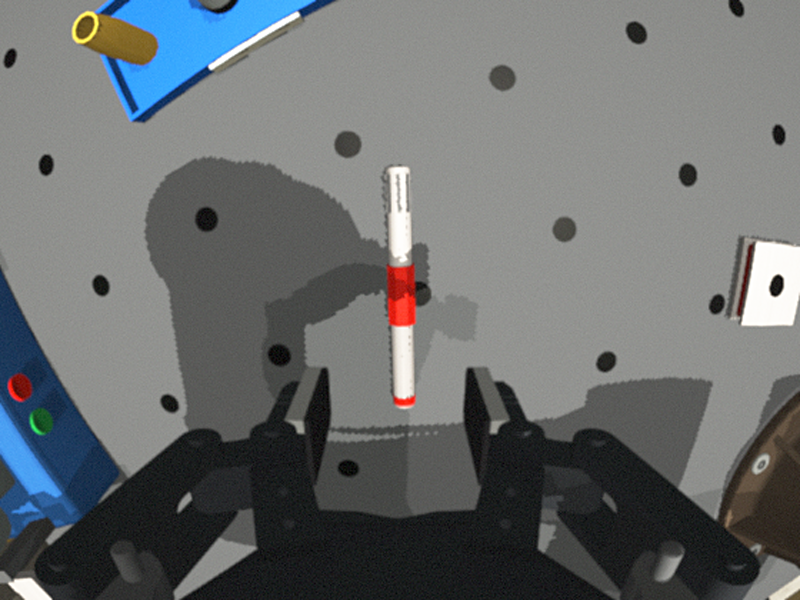

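The wrist view shows the reamer centred at (400,290), its red grip at rows 265-325 and the bar in line with the jaws.

Emit:
{"fn": "apply_moves", "kwargs": {
  "increments": [
    [[-0.2,0.1,4],-0.035],
    [[-0.2,0.1,8],-0.035],
    [[-0.2,0.1,11],-0.035],
    [[-0.2,0.1,12.4],-0.035],
    [[-0.2,0.1,12.85],-0.035],
    [[-0.2,0.1,12.85],-0.035],
    [[-0.2,0.1,12.85],-0.035]
  ]
}}

```text
time: 29.8
ee_pos: [0.3565, 0.3111, 0.0122]
tool_rot: [-0.001, 0.98, -0.197, 0.0]
contact_force: [0.8, 0.2, 0.6]
opening: 0.538
gripper_force: 0.0
```

Emit:
{"fn": "apply_moves", "kwargs": {
  "increments": [
    [[0,0,0],0],
    [[0,0,0],0],
    [[0,0,0],0],
    [[0,0,0],0],
    [[0,0,0],0],
    [[0,0,0],0],
    [[0,0,0],0]
  ],
  "claw": 0,
  "force": 80
}}

```text
time: 30.68
ee_pos: [0.3562, 0.3107, 0.0121]
tool_rot: [-0.0, 0.981, -0.196, 0.0]
contact_force: [-1.7, -1.4, 8.8]
opening: 0.158
gripper_force: 78.3
```

```bash
python3 - <<'E'
from h import *
go([.642,.0288,.15],100.2)
E
```

```text
sh [ 37.23  14.99 -13.79] turn -0.574 close now -112.7 j6 0.04 tilt [ 0.     0.001 -1.   ] t 30.675
```

Emit:
{"fn": "apply_moves", "kwargs": {
  "increments": [
    [[0,0,-2],0],
    [[0,0,-5],0],
    [[1,0.4,-9],0],
    [[3.5,1.4,-12],-0.08],
    [[7,2.8,-13],-0.16],
    [[10.5,4.2,-13],-0.24],
    [[14,5.6,-13],-0.32],
    [[17.5,7,-13],-0.4],
    [[21,8.4,-13],-0.48],
    [[24.5,9.9,-13],-0.56],
    [[28,11.3,-13],-0.574],
    [[31.5,12.7,-13],-0.574],
    [[34.5,13.9,-13],-0.574],
    [[36.5,14.7,-13],-0.574],
    [[37.2,15,-13],-0.574],
    [[37.2,15,-13],-0.574],
    [[37.2,15,-13],-0.574],
    [[37.2,15,-13],-0.574]
  ]
}}

```text
time: 32.92
ee_pos: [0.6412, 0.0293, 0.1416]
tool_rot: [-0.0, 0.996, 0.089, 0.0]
contact_force: [0.3, 0.6, -0.3]
opening: 0.154
gripper_force: 78.9
```

```bash
python3 - <<'E'
from h import *
from cell import arm
ci=arm.camera_info('wrist');im,d=arm.get_image('wrist')
z=dict(im=im,d=d,**{k:np.array(ci[k]) for k in("mtx","R","t")})
cv2.imwrite('pics/w2.png',cv2.resize(im[:,:,::-1],(800,600),interpolation=2))
for X in(fworld(z),world(dict(zip(('im','d'),arm.get_image('top')),**arm.camera_info('top'))),world(dict(zip(('im','d'),arm.get_image('scene')),**arm.camera_info('scene')))):
    e=np.array([np.cos(np.radians(10.2)),np.sin(np.radians(10.2))]);r=X[...,:2]-[.642,.0288]
    s=r@e;t=r@np.array([-e[1],e[0]])
    for a,b in((-.085,-.05),(.05,.085)):
        m=(s>a)&(s<b)&(abs(t)<.03)&(X[...,2]>.112)&(X[...,2]<.15)
        print(m.sum(),'s',s[m].min() if m.any() else 0,s[m].max() if m.any() else 0,'t mid',(t[m].min()+t[m].max())/2 if m.any() else 0,'z',np.median(X[m][:,2]) if m.any() else 0)
go([.642,.0288,.08],100.2)
E
```

```text
63 s -0.05585054323268079 -0.050048880286408505 t mid 0.0019560773988347747 z 0.14093450285780632
2175 s 0.05001114397591534 0.07552168156741357 t mid 0.002566127379750778 z 0.14258171338241282
85 s -0.07372047347983425 -0.050031114418686636 t mid 0.0016852460721078536 z 0.14341708898423042
0 s 0 0 t mid 0 z 0
15 s -0.07465985749888265 -0.053101126641738765 t mid 0.007113077823297436 z 0.13764933606144011
127 s 0.05040841250263786 0.07620219695526144 t mid 0.0023092317120485457 z 0.1426343320775084
sh [0.06 0.04 6.15] turn 0.001 close now -79.8 j6 1.4 tilt [ 0.  0. -1.] t 33.075
```

View pics/w2.png

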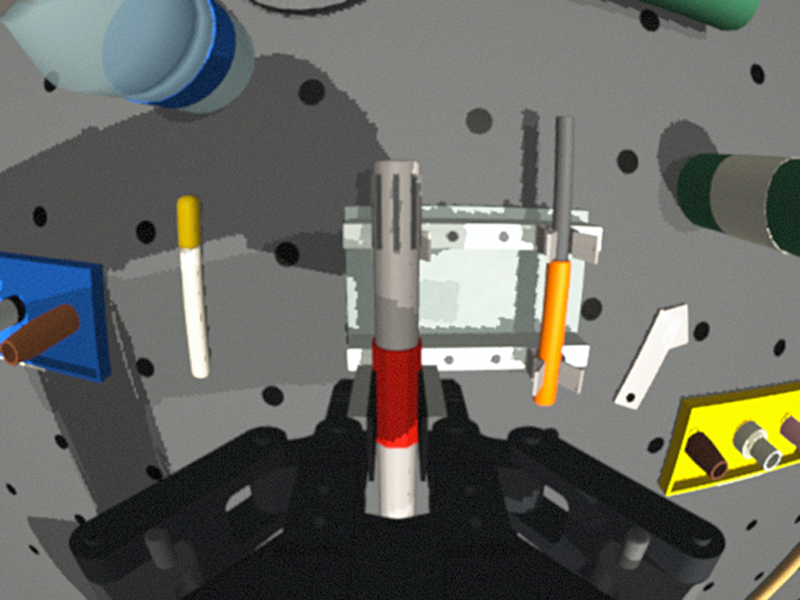

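The reamer is held along the free pair, 1-2 mm off to the side at most. I go down in stages and watch the force.

Emit:
{"fn": "apply_moves", "kwargs": {
  "increments": [
    [[0.05,0.1,2],0],
    [[0.05,0.1,4],0],
    [[0.05,0.1,5.5],0],
    [[0.05,0.1,6.2],0],
    [[0.05,0.1,6.7],0],
    [[0.05,0.1,7.2],0],
    [[0.05,0.1,7.2],0]
  ]
}}

```text
time: 33.95
ee_pos: [0.6422, 0.0277, 0.0692]
tool_rot: [0.0, 0.996, 0.089, -0.0]
contact_force: [-0.0, 0.4, -1.3]
opening: 0.154
gripper_force: 78.9
```

Emit:
{"fn": "apply_moves", "kwargs": {
  "increments": [
    [[0,0,0.3],0],
    [[0,0,0.6],0],
    [[0,0,0.9],0],
    [[0,0,1.1],0],
    [[0,0,1.1],0]
  ]
}}

```text
time: 34.58
ee_pos: [0.6428, 0.0277, 0.0593]
tool_rot: [0.0, 0.996, 0.089, 0.001]
contact_force: [-0.6, -0.0, 5.4]
opening: 0.155
gripper_force: 79.8
```

Emit:
{"fn": "apply_moves", "kwargs": {
  "increments": [
    [[0,0,0.2],0],
    [[0,0,0.4],0],
    [[0,0,0.6],0],
    [[0,0,0.8],0],
    [[0,0,1.0],0],
    [[0,0,1.15],0],
    [[0,0,1.15],0],
    [[0,0,1.15],0]
  ]
}}

```text
time: 35.58
ee_pos: [0.6418, 0.0277, 0.048]
tool_rot: [0.0, 0.996, 0.089, -0.0]
contact_force: [-4.8, 0.5, 12.7]
opening: 0.16
gripper_force: 80.7
```

```bash
python3 -c "
from h import *
from cell import arm
s=arm.sense();print(s['ee_pos'],s['contact_force'],s['wrist_torque'],s['opening'])"
```

```text
[0.64180886 0.02765955 0.04799917] [-4.81526971  0.53303455 12.65867583] [8.28998369e-02 1.97042639e+00 1.73038499e-03] 0.15997371900461113
```

Emit:
{"fn": "apply_moves", "kwargs": {
  "increments": [
    [[0,0,0.15],0],
    [[0,0,0.3],0],
    [[0,0,0.3],0],
    [[0,0,0.3],0]
  ]
}}

```text
time: 36.08
ee_pos: [0.6419, 0.0277, 0.0478]
tool_rot: [0.0, 0.996, 0.09, 0.0]
contact_force: [-13.5, 2.3, 33.9]
opening: 0.155
gripper_force: 83.2
```

```bash
cat > bar.py <<'E'
from h import *
from cell import arm
s=arm.sense();print(s['ee_pos'],s['contact_force'],s['wrist_torque'],s['opening'])
out=[]
for n in('wrist','top','scene'):
    ci=arm.camera_info(n);im,d=arm.get_image(n);out.append(im)
    z=dict(im=im,d=d,**ci);X=(fworld if n=='wrist' else world)(z)
    e=np.array([np.cos(np.radians(10.2)),np.sin(np.radians(10.2))]);r=X[...,:2]-[.642,.0288]
    a=r@e;t=r@np.array([-e[1],e[0]])
    for lo,hi in((-.078,-.045),(-.027,-.015),(.015,.027),(.045,.078)):
        m=(a>lo)&(a<hi)&(abs(t)<.006)&(X[...,2]>.03)&(X[...,2]<.1)
        if m.sum()>3: q=X[m];print(n,lo,m.sum(),'a',a[m].min().round(4),a[m].max().round(4),'t',np.median(t[m]).round(4),'ztop',np.percentile(q[:,2],90).round(4))
import sys
cv2.imwrite(f'pics/{sys.argv[1]}.png',np.hstack([cv2.resize(out[0][60:360,130:430,::-1],(400,400),interpolation=2),cv2.resize(out[2][180:280,190:290,::-1],(400,400),interpolation=2)]))
E
python3 bar.py b1
```

```text
[0.64188887 0.0276506  0.04778046] [-13.50318043   2.32133191  33.94958613] [ 0.52966291  5.18695933 -0.03587953] 0.15476611602836782
wrist -0.078 169 a -0.0532 -0.045 t -0.0003 ztop 0.0501
wrist -0.027 419 a -0.0269 -0.015 t 0.0002 ztop 0.0507
wrist 0.015 709 a 0.015 0.027 t -0.0001 ztop 0.0511
wrist 0.045 2126 a 0.0451 0.0759 t -0.0 ztop 0.0505
top -0.078 72 a -0.0735 -0.0452 t -0.0001 ztop 0.053
top -0.027 14 a -0.0266 -0.0209 t 0.0006 ztop 0.0525
scene 0.015 33 a 0.015 0.027 t 0.001 ztop 0.0527
scene 0.045 112 a 0.0453 0.0768 t 0.0015 ztop 0.0517
```

View pics/b1.png

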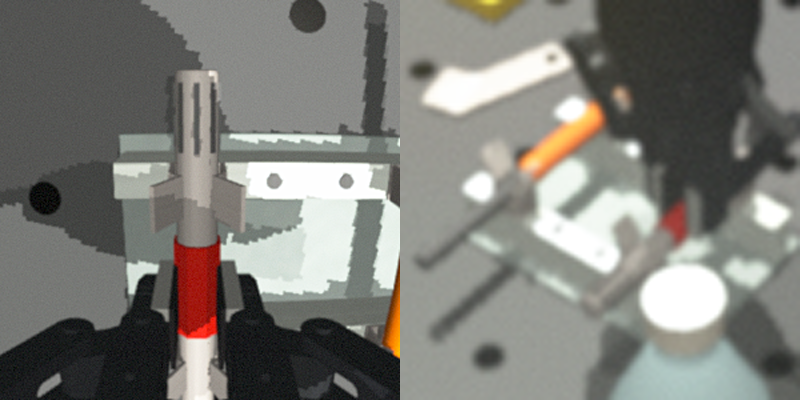

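The bar is level with its top at 51 mm, so its axis is at 44 mm. It has bottomed out in both clips. I take the load off, release and rise.

Emit:
{"fn": "apply_moves", "kwargs": {
  "increments": [
    [[0,0,-0.15],0],
    [[0,0,-0.3],0],
    [[0,0,-0.35],0],
    [[0,0,-0.35],0]
  ]
}}

```text
time: 36.72
ee_pos: [0.6418, 0.0277, 0.0481]
tool_rot: [0.0, 0.996, 0.089, -0.0]
contact_force: [-3.4, -0.0, 9.8]
opening: 0.156
gripper_force: 80.2
```

Emit:
{"fn": "apply_moves", "kwargs": {
  "increments": [
    [[0,0,0],0],
    [[0,0,0],0],
    [[0,0,0],0],
    [[0,0,0],0],
    [[0,0,-2],0],
    [[0,0,-5],0],
    [[0,0,-9],0],
    [[0,0,-13],0],
    [[0,0,-13],0],
    [[-4,0,-13],0],
    [[-8,0,-13],0],
    [[-12,0,-13],0],
    [[-16,0,-13],0],
    [[-16,0,-13],0],
    [[-16,0,-13],0]
  ],
  "claw": 3.6
}}

```text
time: 38.6
ee_pos: [0.4852, -0.0005, 0.1774]
tool_rot: [-0.0, 0.996, 0.089, 0.0]
contact_force: [0.4, 0.3, -0.5]
opening: 0.42
gripper_force: 0.0
```

```bash
python3 bar.py b2; python3 - <<'E'
from h import *
from cell import arm
zs=np.load('pics/scene0.npz');im,d=arm.get_image('scene');z=dict(im=im,d=d,**arm.camera_info('scene'));S=world(z)
cv2.imwrite('pics/end.png',cv2.resize(im[:,:,::-1],(800,600),interpolation=2))
for n,a,c in(('blue',2.75,(.5748,.3245)),('yel',11.6,(.568,-.3045))):
    a=np.radians(a);r=S[...,:2]-c;x=r@[np.cos(a),np.sin(a)];y=r@[-np.sin(a),np.cos(a)]
    m=(abs(x)<.04)&(abs(y)<.086)&(S[...,2]>.022)&(S[...,2]<.09)
    k,l,st,ce=cv2.connectedComponentsWithStats(m.astype(np.uint8))
    for i in range(1,k):
        if st[i,4]>15:
            q=l==i;print(n,st[i,4],'x',x[q].min().round(3),x[q].max().round(3),'y',y[q].min().round(3),y[q].max().round(3),'z',S[q][:,2].max().round(3),im[q].mean(0).round())
E
```

```text
[ 4.85209160e-01 -4.76064103e-04  1.77415344e-01] [ 0.38109351  0.32110731 -0.46297101] [ 0.04325792 -0.0597203  -0.00206725] 0.42046083507199644
wrist -0.078 535 a -0.0738 -0.045 t 0.0003 ztop 0.0506
wrist -0.027 216 a -0.027 -0.015 t 0.0003 ztop 0.0512
top -0.078 9 a -0.0495 -0.0454 t 0.0003 ztop 0.0532
top -0.027 29 a -0.0269 -0.0153 t 0.0004 ztop 0.0537
top 0.015 28 a 0.0152 0.0265 t -0.0003 ztop 0.0553
top 0.045 77 a 0.045 0.0763 t 0.0001 ztop 0.0538
scene -0.078 62 a -0.0734 -0.0457 t 0.002 ztop 0.0516
scene -0.027 29 a -0.0269 -0.0151 t 0.0024 ztop 0.0519
scene 0.015 28 a 0.0155 0.0264 t 0.0017 ztop 0.0526
scene 0.045 106 a 0.0451 0.0776 t 0.0017 ztop 0.0516
blue 325 x -0.011 0.012 y -0.066 -0.043 z 0.074 [135.  90.  72.]
blue 324 x -0.013 0.011 y -0.006 0.016 z 0.066 [146. 153. 152.]
blue 356 x -0.008 0.013 y 0.055 0.077 z 0.07 [144. 123.  74.]
yel 92 x -0.009 0.011 y -0.063 -0.044 z 0.052 [182. 145. 128.]
yel 105 x -0.011 0.013 y -0.006 0.018 z 0.048 [190. 187. 151.]
yel 103 x -0.008 0.016 y 0.057 0.08 z 0.047 [123. 104.  60.]
```

View pics/end.png

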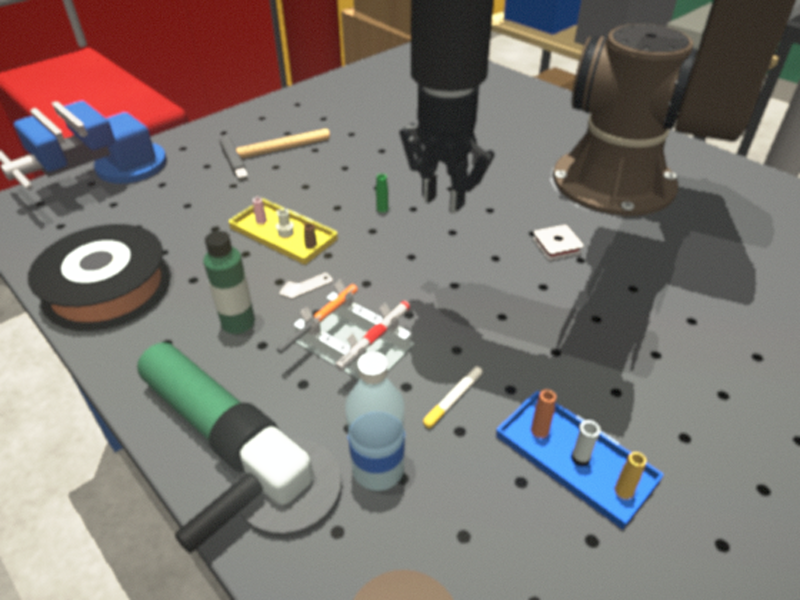

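The nozzles stand in the blue tray at (545,415) and (587,440), the cups in the yellow tray at (258,210) and (285,222), and the reamer sits level in the free clips at (375,335). The bottle and the can have not moved.

```bash
python3 -c "
from cell import arm
print(arm.finish_job())"
```

```text
the job is handed in; nothing more can be done
None
```

I handed the job in at about 39 s of the 128 s: both nozzles stand upright in the blue tray, both cups in the yellow tray, the reamer is snapped level into both free clips, and the bottle and can were not moved; the hand-in returned no verdict.

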